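# Stand a speed-controller module in the soldering jig and lock it

### The job

Take the module with the blue heatsinks out of the wooden rack and stand it on its foot in the slot of the soldering jig, brass pads up, fully down on the slot's floor, without letting it drop. Once it stands there and you have let go of it, swing the jig's steel keeper by its red pin all the way to its stop, over the end of the module. Leave the other two modules, the solder spool and the motor where they are.

Things in the scene. Friction and masses are not known exactly. Their poses are not given: they have to be found in the camera images.
- blue_module: the module to move: an upright slab with blue finned heatsinks and four brass solder pads on its top edge, 50 (x) x 12 (y) x 75 mm tall (z), about 80 g, the same both ways round. Grip it across its 12 mm thickness near the top. It starts in one of the rack's three slots, its foot 18 mm deep and loose by 3 mm overall. Origin: centre of its underside, z up
- rack: fixed light wooden rack block, 80 (x) x 190 (y) x 25 mm tall, with three slots long along its x, at y = -75, 0 and +75 mm; slot floors are 7 mm above the bench. Origin: centre of its underside
- red_module: motor speed-controller module with red finned heatsinks, same size as the blue one (50 x 12 x 75 mm), standing in another rack slot; leave it. Origin: centre of its underside
- grey_module: motor speed-controller module with grey finned heatsinks, same size as the blue one (50 x 12 x 75 mm), standing in another rack slot; leave it. Origin: centre of its underside
- spool: blue solder spool, 58 mm diameter, 32 mm tall, standing on the bench; leave it. Origin: centre of its underside
- motor: small black brushless motor, 40 mm diameter, 44 mm tall with its shaft, standing on the bench; leave it. Origin: centre of its underside
- slot_floor (a point): centre of the floor of the soldering jig's slot (fixed grey block, 80 x 70 mm, 28 mm tall). The slot is 52 mm long (along this point's x) by 14 mm wide (along its y) and 20 mm deep, floor 8 mm above the bench, chamfered mouth; a fully seated module's top is 83 mm above the bench. The axes are the jig's: z up; the keeper's post stands at x = -70 mm
- keeper_pivot (a point): the keeper's upright hinge axis, on top of the 16 mm post, 70 mm from the slot's centre along the jig's -x, 86 mm above the bench (the underside of the keeper). Axes as the jig's
- keeper_pin (a point): centre of the top of the keeper's upright red pin (10 mm diameter, 24 mm tall, top 115 mm above the bench), 40 mm from the hinge axis; pinch or push it. The keeper is a flat steel bar 14 mm wide, 5 mm thick, reaching 60 mm from the hinge axis, underside 86 mm above the bench: it passes 3 mm over a seated module. Its x runs along the bar, away from the hinge
- keeper (a joint): the keeper's angle in rad: 0 = at its stop, the bar pointing along the jig's +x over the end of the slot (closed); it grows anticlockwise seen from above as it opens, to 1.95; stays where it is left
There are look-alikes about, which are no part of the job. There is more than one size of the blue_module; the job needs the larger. Of the things shaped like the part that bears slot_floor, the grey one is meant.

How it is judged:
By the outcome, as a careful person would: the job done as asked, in the order asked, and still so for the second after the job is handed in, with the robot touching nothing.
It also fails if it takes over 61 s, if anything falls off the work surface, if the arm or the gripper's body presses on something with over 40 N, if the wrist force passes 120 N, or if a joint passes its speed limit or range.

### The arm

A 6-joint arm with a two-finger parallel gripper is mounted at the origin on the work surface. World frame = base frame: x ahead of the robot, y to its left, z up, the work surface at z = 0. Lengths are in mm, angles in rad, forces in N, time in s.
With the tool pointing down it reaches from about 350 to 850 mm from the base axis. Payload 8.1 kg.
Tool frame: the origin (TCP) lies midway between the tips of the shut fingers; the grasp point (between the pads) lies 19 mm behind it (env.grip_depth is the distance from the TCP to the grasp point, in mm); z points along the fingers, y is the line along which they close (so a half turn about z gives the same grasp; the last joint's range is limited). The gripper opens to 93 mm and grips with 3 to 60 N. Pads are 15 mm wide; open, the fingers measure 128 mm over their backs; the gripper's body (75 mm by 188 mm) begins 65 mm behind the grasp point.
Start: joints at [-1.424, 0.13, 1.488, -0, 1.523, -0.085], TCP at [137.858, -583.952, 218.635] pointing down, gripper open.
Joint ranges: [-2.96, 2.96], [-0.89, 2.26], [0.02, 2.5], [-1.34, 4.48], [0, 2.73], [-2.66, 2.66]. Speed limits (rad/s): [2.39, 2.39, 2.79, 3.14, 3.14, 3.14].

### API

Orientations are given as a unit quaternion [w, x, y, z].
In Python, from plant import telemetry, viewer, job, env gives the robot as it stands.
- The arm moves only by the tool step_arm, never from a script. Its argument "motion" is a list that holds one entry, the list of rows, each a list of 6 numbers: the shift along the tool's x, y, z each as a share of 500 mm, from -1 to 1, then the turn, a rotation vector about the tool's x, y, z each as a share of 180 degrees, from -1 to 1. In form: [[[tx, ty, tz, wx, wy, wz], ...]]. A call has 1 to 20 rows; each row is the pose to reach, as a shift and turn from the pose commanded when the call began, along the tool's axes at that moment, turning the shorter way round; what a row does not reach only later rows make up. A row lasts 1/8 s, in which the tool goes at most 62.5 mm and 10.7 degrees, less where a joint would pass 70% of its speed; a pose out of reach is approached as far as the arm can. A call with a number of a shift or a turn outside -1 to 1 is refused whole. A call with a gripper value outside its range is refused whole. "gripper" is the opening, from 0 (shut) to 1 (fully open), set as the call begins (left out, the last holds). The fingers move at their own pace and stop on an object; "grip_force" is the grip in N (left out, the last holds). Time passes only in rows, so rows that repeat a pose let the fingers close. It gives the time, the measured TCP pose, the force, the opening and the grip force at its end, in the units of the state.
- telemetry.observe(): the state, without advancing time (a new reading comes with each control period).
- viewer.snapshot(name): name is "side" or "top" or "wrist"; returns the picture (420x560x3 uint8, red, green, blue); there is no depth.
- viewer.calibration(name): a dict with "K" (3x3 intrinsics, pixels), "dist" ([k1, k2, p1, p2, k3] as OpenCV has them; the pictures are not rectified), "world_to_cam" (4x4, takes a point from world to camera coordinates). Camera axes: x right, y down, z forward; pixel columns grow to the right and rows downward; lengths in mm; the calibration is good to about 2 mm. A picture is of the moment at which its call begins: read the wrist's pose just before it. calibration takes no time and is no camera call; for the wrist camera it gives the pose at the moment of the call.
- job.job_done(): hands the job in; it is judged then, once.
The state is a dict: "time_s": time; "q": joint angles; "dq": joint speeds; "joint_efforts": joint torques, N m; "ee_pos": TCP position; "ee_rot": TCP orientation; "ft_force": force on the tool from outside, world axes, zero at the start; "wrist_torque": the same for the moment, N m; "opening": finger opening in mm; "finger_force": force on a finger pad.
Only numpy, scipy, OpenCV 4.12 (cv2) and the standard library are available. Lean on these libraries where they do the work, as an engineer would, in place of code of your own. Each camera call takes 0.05 s, during which the arm holds its last target. There are 200 camera calls.

## Working session

There is one attempt and no reset: what is moved stays moved. The work goes in short steps, Python scripts to look and compute and a tool call to move; the robot and the scene stay as the last step left them, time stands still between calls to the robot, and variables do not carry over. Pictures are saved under pics/ and viewed, at most 12 in all, crops included, and the job is handed in when it is done.

Besides the shell and the picture viewer there is one more tool, called as name([rows], argument=value, ...), one row to a line, values as JSON. step_arm: Moves the arm, as the interface text tells. Its arguments: {"type":"object","properties":{"motion":{"type":"array","items":{"type":"array","items":{"type":"array","items":{"type":"number"}}}},"gripper":{"type":"number"},"grip_force":{"type":"number"}},"required":["motion"]}

```bash
ls; mkdir -p pics; cat > snap.py <<'E'
import cv2,sys,numpy as np,pickle
from plant import telemetry,viewer,job,env
def snap(n,tag):
    c=viewer.calibration(n); im=viewer.snapshot(n)
    cv2.imwrite(f'pics/{tag}.png',im[:,:,::-1]); pickle.dump(c,open(f'pics/{tag}.pkl','wb')); return im,c
def load(tag): return cv2.imread(f'pics/{tag}.png'),pickle.load(open(f'pics/{tag}.pkl','rb'))
def ray(c,uv):
    K=np.array(c['K']);d=np.array(c['dist']);T=np.array(c['world_to_cam'])
    p=cv2.undistortPoints(np.array([[uv]],float),K,d)[0,0]
    R=T[:3,:3];o=-R.T@T[:3,3];v=R.T@np.array([p[0],p[1],1]);return o,v/np.linalg.norm(v)
def plane(c,uv,z):
    o,v=ray(c,uv);return o+v*(z-o[2])/v[2]
def tri(obs):
    A=np.zeros((3,3));b=np.zeros(3)
    for c,uv in obs:
        o,v=ray(c,uv);P=np.eye(3)-np.outer(v,v);A+=P;b+=P@o
    x=np.linalg.solve(A,b);r=[np.linalg.norm((np.eye(3)-np.outer(ray(c,u)[1],ray(c,u)[1]))@(x-ray(c,u)[0])) for c,u in obs]
    return x,r
def proj(c,X):
    T=np.array(c['world_to_cam']);r,_=cv2.Rodrigues(T[:3,:3])
    return cv2.projectPoints(np.array([X],float),r,T[:3,3],np.array(c['K']),np.array(c['dist']))[0][0,0]
E
python3 - <<'E'
from snap import *
a,_=snap('top','top0');b,_=snap('side','side0');
cv2.imwrite('pics/j0.png',cv2.resize(np.hstack([a,b])[:,:,::-1],(800,300)))
for n in('top','side','wrist'):
    c=viewer.calibration(n);T=np.array(c['world_to_cam']);print(n,(-T[:3,:3].T@T[:3,3]).round(),T[:3,:3].round(2).tolist(),np.array(c['K'])[0,0])
E
```

```text
pics
top [ 504.   46. 1013.] [[-0.02, -1.0, 0.01], [-0.99, 0.02, -0.13], [0.13, -0.01, -0.99]] 395.0485678564537
side [ 433. -517.  767.] [[0.95, -0.32, -0.01], [-0.24, -0.71, -0.67], [0.21, 0.63, -0.75]] 421.1756320940625
wrist [ 205. -568.  384.] [[0.23, -0.97, -0.0], [-0.94, -0.22, 0.25], [-0.25, -0.06, -0.97]] 297.3713418340627
```

View pics/top0.png

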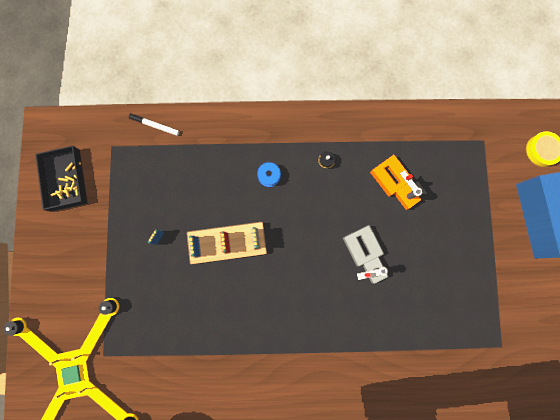

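View pics/side0.png

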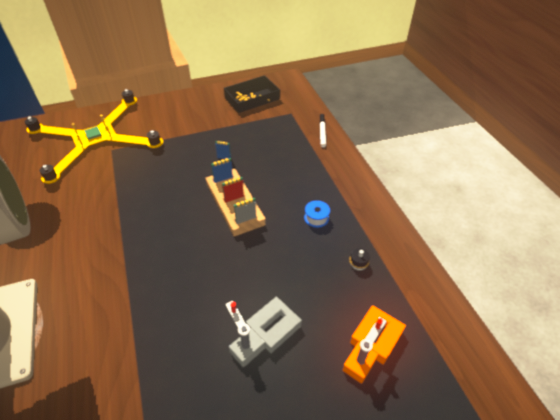

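The top view shows the rack at (228,243) with the blue, red and grey modules left to right. The grey jig is at (365,252), with its keeper pin near (365,274).

Things that could be mistaken for the targets:
- **Blue module:** the blue one in the rack at top (194,246), or the small loose blue one at (155,237). The spool at (269,174) is also blue.
- **Jig:** the grey one at (365,250), or the orange one at (398,180).

I choose the blue module in the rack and the grey jig, and will check both close up.

```bash
python3 - <<'E'
from snap import *
a,ct=load('top0');b,cs=load('side0')
print('rack blue',tri([(ct,(193,246)),(cs,(223,165))]),plane(ct,(228,243),25))
print('small',tri([(ct,(157,236)),(cs,(223,146))]))
print('jig slot',plane(ct,(364,244),28),plane(cs,(273,320),28))
print('post',plane(ct,(377,275),86),plane(cs,(244,328),86))
print('pin',plane(ct,(365,275),115),plane(cs,(234,305),115))
s=telemetry.observe();print(s)
A=cv2.resize(b[130:250,180:290],None,fx=4,fy=4,interpolation=2);B=cv2.resize(a[200:300,330:410],None,fx=4.8,fy=4.8,interpolation=2)
h=max(len(A),len(B));cv2.imwrite('pics/crop.png',cv2.resize(np.hstack([A,B]),(800,470)))
E
```

```text
rack blue (array([557.62599291, 260.26760486,  68.22055813]), [np.float64(3.047498039983838), np.float64(3.047498039983619)]) [562.8667988  183.00412231  25.        ]
small (array([581.90869582, 353.50563741,  49.65095324]), [np.float64(0.39535480157216496), np.float64(0.3953548015721549)])
jig slot [ 553.80477154 -156.5749409    28.        ] [ 551.293603   -154.91154278   28.        ]
post [ 478.18147784 -171.90930168   86.        ] [ 489.4491018  -181.55971483   86.        ]
pin [ 479.58949532 -137.8938507   115.        ] [ 482.38118068 -149.15276532  115.        ]
{'time_s': 0.1, 'q': array([-1.42441852e+00,  1.31065362e-01,  1.48917836e+00,  3.61824117e-06,
        1.52299296e+00, -8.53955697e-02]), 'dq': array([ 0.00097724, -0.00111279, -0.00298549,  0.000472  ,  0.0010657 ,
       -0.00077915]), 'joint_efforts': array([ 1.74177476e-03, -5.61342359e+01, -4.93095767e+01,  7.71908741e-02,
        2.91979912e-02, -7.26333724e-05]), 'ee_pos': array([ 137.77282739, -583.44060492,  217.70007547]), 'ee_rot': array([-8.21687309e-04,  9.93292324e-01,  1.15627350e-01, -2.32541111e-05]), 'ft_force': array([-0.85493291, -0.09144313, -0.40457999]), 'wrist_torque': array([-0.00439578,  0.03116805, -0.00836683]), 'finger_force': 0.0, 'opening': 93.01001665970836}
```

View pics/crop.png

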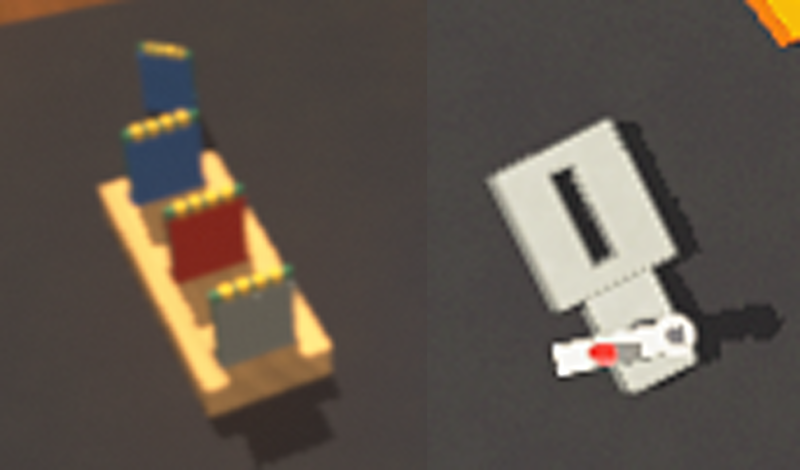

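The crop confirms both choices. The large blue module stands in the rack's end slot, with the smaller one loose behind it. The grey jig's slot runs about 23° off world x, and the keeper is open.

Next I move the wrist camera over the jig.

step_arm([
  [[0.84,-0.62,-0.1,0,0,0],[0.84,-0.62,-0.1,0,0,0],[0.84,-0.62,-0.1,0,0,0],[0.84,-0.62,-0.1,0,0,0],[0.84,-0.62,-0.1,0,0,0],[0.84,-0.62,-0.1,0,0,0],[0.84,-0.62,-0.1,0,0,0],[0.84,-0.62,-0.1,0,0,0],[0.84,-0.62,-0.1,0,0,0],[0.84,-0.62,-0.1,0,0,0],[0.84,-0.62,-0.1,0,0,0]],
])

```text
time_s: 1.48
ee_pos: [474.8, -186.2, 268.1]
ee_rot: [-0.0, 0.993, 0.116, -0.001]
ft_force: [0.2, -0.4, -0.6]
opening: 93.1
finger_force: 0.0
```

```bash
python3 - <<'E'
from snap import *
s=telemetry.observe();print(s['time_s'],s['ee_pos'],s['dq'].round(3));snap('wrist','w1')
E
```

```text
1.475 [ 474.77958572 -186.20154632  268.11627401] [-0.019 -0.005  0.003  0.002  0.001  0.005]
```

step_arm([
  [[0.06,-0.22,0,0,0,0],[0.06,-0.22,0,0,0,0],[0.06,-0.22,0,0,0,0],[0.06,-0.22,0,0,0,0]],
])

```text
time_s: 2.02
ee_pos: [479.0, -72.9, 268.6]
ee_rot: [0.0, 0.993, 0.115, -0.0]
ft_force: [-0.3, 0.7, 0.7]
opening: 93.0
finger_force: 0.0
```

```bash
python3 - <<'E'
from snap import *
s=telemetry.observe();print(s['time_s'],s['ee_pos'],s['dq'].round(3));b,_=snap('wrist','w2')
a,_=load('w1')
cv2.imwrite('pics/j1.png',cv2.resize(np.vstack([a,b[:,:,::-1]]),(400,600)))
E
```

```text
2.025 [479.04618753 -72.93520164 268.61218833] [-0.02   0.008 -0.007  0.    -0.001  0.002]
```

View pics/j1.png

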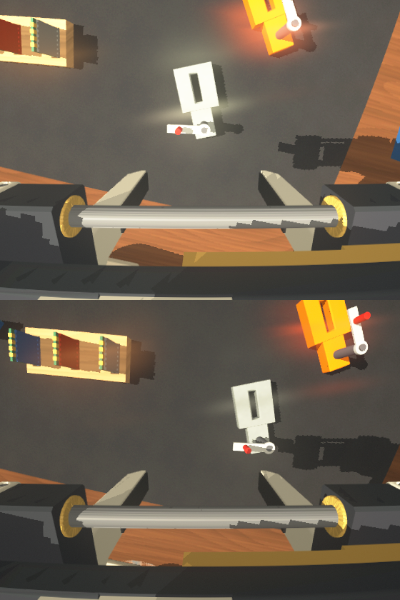

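In w1 (upper half) the jig is at about (275,130) full-res and the pin at (250,182). In w2 (lower half) the jig is at about (355,150) and the pin at (346,210). I'll extract the jig features from both.

```bash
cat > jig.py <<'E'
from snap import *
def feats(tag,box,vmax=70):
    im,c=load(tag);x0,y0,x1,y1=box;r=im[y0:y1,x0:x1];hsv=cv2.cvtColor(r,cv2.COLOR_BGR2HSV)
    red=((hsv[...,0]<8)|(hsv[...,0]>172))&(hsv[...,1]>150)&(hsv[...,2]>80)
    g=cv2.cvtColor(r,cv2.COLOR_BGR2GRAY);light=((g>120)&(hsv[...,1]<60)).astype(np.uint8)
    cs,h=cv2.findContours(light,cv2.RETR_CCOMP,cv2.CHAIN_APPROX_NONE)
    out={'c':c}
    holes=[k for k,q in zip(cs,h[0]) if q[3]>=0]
    s=max(holes,key=cv2.contourArea);rc=cv2.minAreaRect(s);out['slot']=rc[0][0]+x0,rc[0][1]+y0
    out['slotbox']=cv2.boxPoints(rc)+[x0,y0];out['size']=rc[1]
    ys,xs=np.nonzero(red);out['red']=(xs.mean()+x0,ys.mean()+y0,len(xs))
    return out
if __name__=='__main__':
    F=[feats('w1',(225,80,315,200)),feats('w2',(310,95,400,225))]
    for f in F:print({k:v for k,v in f.items() if k!='c'})
    print('slot',tri([(f['c'],f['slot']) for f in F]));print('pin',tri([(f['c'],f['red'][:2]) for f in F]))
    for f in F:
        P=[plane(f['c'],u,28)[:2].round(1).tolist() for u in f['slotbox']];print(P,plane(f['c'],f['slot'],28),plane(f['c'],f['red'][:2],105))
    A=[cv2.resize(load(t)[0][y:y+120,x:x+90],None,fx=4.4,fy=4.4,interpolation=2) for t,x,y in(('w1',225,80),('w2',310,100))]
    cv2.imwrite('pics/jc.png',np.hstack(A))
E
python3 jig.py
```

```text
{'slot': (274.4748077392578, 122.50531005859375), 'slotbox': array([[264.82494354, 103.66844177],
       [275.71088409, 101.37666321],
       [284.12467194, 141.34217834],
       [273.23873138, 143.63395691]]), 'size': (40.841575622558594, 11.124566078186035), 'red': (np.float64(249.1891891891892), np.float64(182.95945945945945), 74)}
{'slot': (353.6484565734863, 146.03401947021484), 'slotbox': array([[346.57629395, 126.6216507 ],
       [356.86701202, 125.62577057],
       [360.7206192 , 165.44638824],
       [350.42990112, 166.44226837]]), 'size': (40.006649017333984, 10.338797569274902), 'red': (np.float64(345.30927835051546), np.float64(208.70103092783506), 97)}
slot (array([ 551.76947829, -155.29408315,   18.43415779]), [np.float64(0.38120807163423914), np.float64(0.381208071634519)])
pin (array([ 480.19590284, -145.50961542,  105.61485101]), [np.float64(0.18009671033927496), np.float64(0.180096710339321)])
[[572.2, -138.2], [578.2, -151.3], [531.1, -173.6], [524.9, -160.1]] [ 551.9216392  -155.66865868   28.        ] [ 479.89659597 -145.45388223  105.        ]
[[573.4, -136.8], [577.9, -149.7], [528.5, -169.9], [523.9, -156.5]] [ 551.27149081 -153.03349415   28.        ] [ 480.25658187 -145.67025707  105.        ]
```

View pics/jc.png

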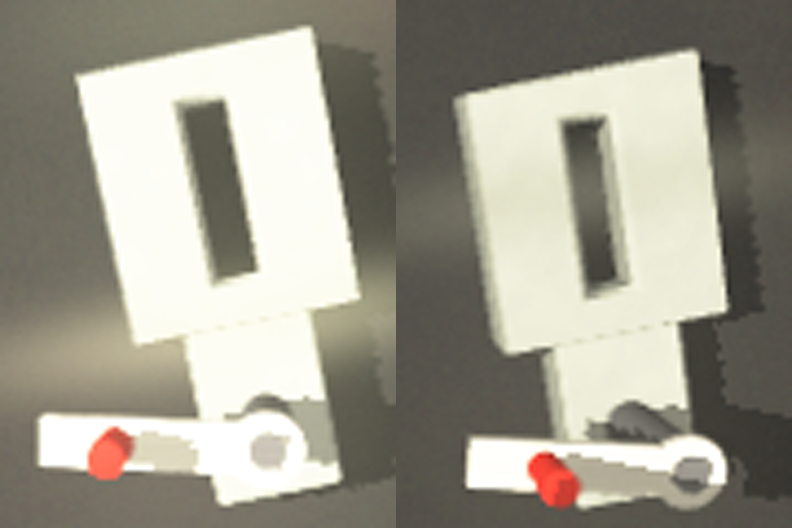

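```bash
python3 - <<'E'
from snap import *
c1=load('w1')[1];c2=load('w2')[1]
f1=lambda p:(225+(p[0]+.5)/4.4-.5,80+(p[1]+.5)/4.4-.5); f2=lambda p:(310+(p[0]-396+.5)/4.4-.5,100+(p[1]+.5)/4.4-.5)
P={'A':((78,75),(470,96)),'B':((313,27),(698,50)),'C':((357,297),(727,310)),'D':((135,345),(512,354)),'hinge':((270,450),(693,468))}
z={'hinge':91}
for k,(a,b) in P.items():
    a,b=f1(a),f2(b);x,r=tri([(c1,a),(c2,b)]);print(k,x.round(1),np.round(r,1),plane(c1,a,z.get(k,28)).round(1),plane(c2,b,z.get(k,28)).round(1))
E
```

```text
A [ 573.6 -108.5   31.8] [0.2 0.2] [ 574.1 -107.9   28. ] [ 573.6 -109.    28. ]
B [ 602.7 -172.1   27.7] [0.1 0.1] [ 602.8 -172.1   28. ] [ 602.5 -172.    28. ]
C [ 530.4 -203.5   30.2] [0.1 0.1] [ 530.4 -203.6   28. ] [ 530.2 -204.2   28. ]
D [ 501.5 -141.1   33.4] [0.3 0.3] [ 500.7 -140.7   28. ] [ 501.2 -142.2   28. ]
hinge [ 488.8 -186.    90.6] [0.6 0.6] [ 488.3 -185.9   91. ] [ 489.5 -185.8   91. ]
```

The jig centre is (552,-156.5), yaw about 24.2°. Measured sides are 79 x 70 mm, top height about 30 mm, and the hinge is 70 mm away, all matching the text. Now the rack.

step_arm([
  [[0.1,-0.5,0.06,0,0,0],[0.1,-0.5,0.06,0,0,0],[0.1,-0.5,0.06,0,0,0],[0.1,-0.5,0.06,0,0,0],[0.1,-0.5,0.06,0,0,0],[0.1,-0.5,0.06,0,0,0]],
])

```text
time_s: 2.82
ee_pos: [470.9, 182.0, 238.4]
ee_rot: [0.0, 0.993, 0.115, -0.0]
ft_force: [0.5, 0.5, 0.3]
opening: 92.6
finger_force: 0.0
```

```bash
python3 - <<'E'
from snap import *
s=telemetry.observe();print(s['time_s'],s['ee_pos'],s['dq'].round(3));snap('wrist','w3')
E
```

```text
2.825 [470.89297399 181.99669088 238.35047322] [-0.031 -0.013  0.004 -0.003  0.001 -0.006]
```

step_arm([
  [[0.05,-0.22,0,0,0,0],[0.05,-0.22,0,0,0,0],[0.05,-0.22,0,0,0,0],[0.05,-0.22,0,0,0,0]],
])

```text
time_s: 3.38
ee_pos: [470.5, 294.0, 238.7]
ee_rot: [0.0, 0.993, 0.115, 0.0]
ft_force: [0.3, 0.1, -0.2]
opening: 92.7
finger_force: 0.0
```

```bash
python3 - <<'E'
from snap import *
s=telemetry.observe();print(s['time_s'],s['ee_pos'],s['dq'].round(3));snap('wrist','w4')
T=[]
for t in('w3','w4'):
    im,c=load(t);u=proj(c,[557,258,82]).round().astype(int);print(t,u)
    x,y=max(u[0]-65,0),max(u[1]-75,0);print(x,y);T.append(cv2.resize(im[y:y+150,x:x+130],(390,450),interpolation=2))
cv2.imwrite('pics/rc.png',np.hstack(T))
E
```

```text
3.375 [470.45750729 293.99512658 238.69052699] [-0.011 -0.013  0.01   0.001  0.001  0.003]
w3 [231 101]
166 26
w4 [335 126]
270 51
```

View pics/rc.png

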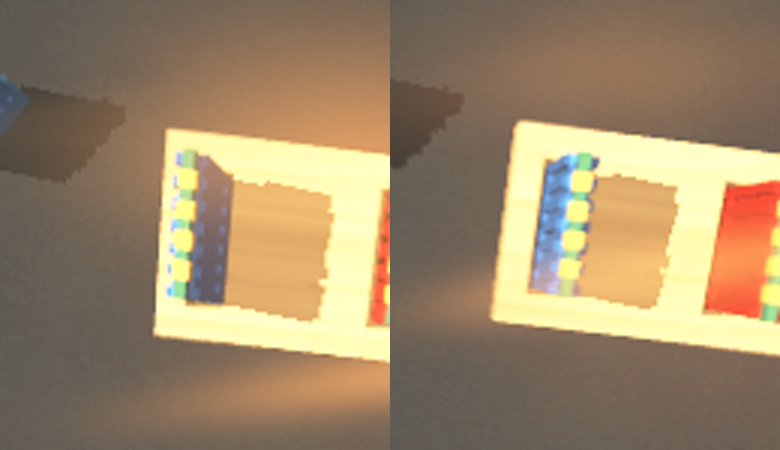

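In both crops the four brass pads run down the blue module's top edge, at x≈183 on the left and x≈575 on the right. I'll triangulate them.

```bash
python3 - <<'E'
from snap import *
c3=load('w3')[1];c4=load('w4')[1]
g=lambda p,x,y:(x+(p[0]+.5)/3-.5,y+(p[1]+.5)/3-.5)
P={'p1':((186,180),(582,181)),'p2':((184,210),(577,211)),'p3':((183,240),(573,240)),'p4':((180,269),(569,268)),
'rA':((167,130),(517,122)),'rD':((155,336),(493,319))}
R={}
for k,(a,b) in P.items():
    a=g(a,166,26);b=g((b[0]-390,b[1]),270,51);x,r=tri([(c3,a),(c4,b)]);h=25 if k[0]=='r' else 82;R[k]=x
    print(k,x.round(1),np.round(r,1),plane(c3,a,h).round(1),plane(c4,b,h).round(1))
m=sum(R[f'p{i}'] for i in range(1,5))/4;d=R['p1']+R['p2']-R['p3']-R['p4'];print(m,np.degrees(np.arctan2(d[1],d[0])))
d=R['rA']-R['rD'];print(np.linalg.norm(d),np.degrees(np.arctan2(d[1],d[0])))
s=telemetry.observe();print(s['ee_pos'],s['ee_rot'])
E
```

```text
p1 [571.  263.9  82.5] [0.2 0.2] [570.9 264.   82. ] [571.3 263.8  82. ]
p2 [561.2 262.8  81.8] [0. 0.] [561.2 262.8  82. ] [561.2 262.9  82. ]
p3 [551.4 261.5  80.9] [0. 0.] [551.4 261.3  82. ] [551.3 261.7  82. ]
p4 [541.7 260.5  82. ] [0. 0.] [541.7 260.5  82. ] [541.7 260.5  82. ]
rA [593.6 287.2  22.9] [0.1 0.1] [593.5 286.7  25. ] [593.2 287.3  25. ]
rD [513.9 277.4  22.2] [0.5 0.5] [513.6 276.8  25. ] [514.7 277.6  25. ]
[556.32017619 262.18010257  81.79617171] 6.908373350809682
80.26407131874126 6.992203523113686
[470.42917559 293.8655732  238.76887885] [2.90694802e-04 9.93424401e-01 1.14489590e-01 9.29296659e-05]
```

The module's top centre is (556.3,262.2,82) with yaw 6.95°, which agrees with the rack edge. I approach above it.

step_arm([
  [[0.153,0.101,0.1,0,0,0.0344],[0.153,0.101,0.1,0,0,0.0344],[0.153,0.101,0.176,0,0,0.0344],[0.153,0.101,0.176,0,0,0.0344],[0.153,0.101,0.176,0,0,0.0344],[0.153,0.101,0.176,0,0,0.0344]],
], gripper=0.5, grip_force=25)

```text
time_s: 4.18
ee_pos: [556.7, 264.5, 153.3]
ee_rot: [-0.001, 0.998, 0.062, 0.002]
ft_force: [0.4, -0.5, 0.3]
opening: 46.5
finger_force: 0.0
```

```bash
python3 - <<'E'
from snap import *
s=telemetry.observe();print(s['ee_pos'],2*np.degrees(np.arctan2(s['ee_rot'][2],s['ee_rot'][1])),s['ee_rot'])
E
```

```text
[556.71717229 264.54911285 153.27035554] 7.091365349290911 [-5.23345600e-04  9.98084165e-01  6.18442443e-02  1.73664961e-03]
```

step_arm([
  [[0,0,0.04,0,0,0],[0,0,0.08,0,0,0],[0,0,0.12,0,0,0],[0,0,0.16,0,0,0],[0,0,0.19,0,0,0],[0,0,0.2,0,0,0],[0,0,0.2,0,0,0],[0,0,0.2,0,0,0]],
])

```text
time_s: 5.18
ee_pos: [556.4, 264.5, 51.7]
ee_rot: [-0.0, 0.998, 0.062, 0.001]
ft_force: [-1.0, 0.2, -0.6]
opening: 46.7
finger_force: 0.0
```

```bash
python3 - <<'E'
from snap import *
s=telemetry.observe();print(s['ee_pos'],2*np.degrees(np.arctan2(s['ee_rot'][2],s['ee_rot'][1])),s['ee_rot'])
im,c=snap('wrist','w5');print(proj(c,[556.3,262.2,82]))
cv2.imwrite('pics/w5s.png',cv2.resize(im[:,:,::-1],(420,315)))
E
```

```text
[556.44423767 264.49532165  51.6519029 ] 7.089715277872012 [-2.37920936e-04  9.98086349e-01  6.18299524e-02  8.00104912e-04]
[287.28304936 275.11675358]
```

View pics/w5s.png

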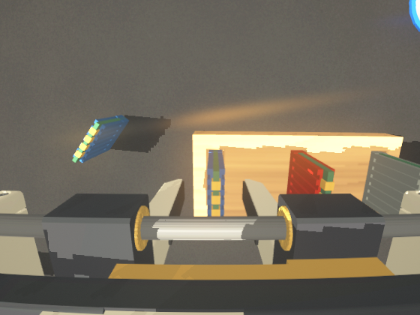

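The blue module stands between the open fingers (216,185 in the small view). I trim 2 mm sideways and close.

step_arm([
  [[0,0.0045,0,0,0,0],[0,0.0045,0,0,0,0]],
])

```text
time_s: 5.48
ee_pos: [556.2, 261.9, 51.0]
ee_rot: [-0.0, 0.998, 0.062, 0.0]
ft_force: [-0.2, 0.3, -0.3]
opening: 46.7
finger_force: 0.0
```

step_arm([
  [[0,0.0045,0,0,0,0],[0,0.0045,0,0,0,0],[0,0.0045,0,0,0,0],[0,0.0045,0,0,0,0],[0,0.0045,0,0,0,0],[0,0.0045,0,0,0,0]],
], gripper=0)

```text
time_s: 6.22
ee_pos: [556.0, 261.0, 50.5]
ee_rot: [-0.001, 0.998, 0.062, -0.0]
ft_force: [0.5, 4.9, -2.2]
opening: 11.8
finger_force: 25.0
```

Grip is firm at 11.8 mm. I release the small side bias and lift gently.

step_arm([
  [[0,-0.003,-0.005,0,0,0],[0,-0.003,-0.02,0,0,0],[0,-0.003,-0.045,0,0,0],[0,-0.003,-0.08,0,0,0],[0,-0.003,-0.13,0,0,0],[0,-0.003,-0.19,0,0,0],[0,-0.003,-0.24,0,0,0],[0,-0.003,-0.27,0,0,0],[0,-0.003,-0.29,0,0,0],[0,-0.003,-0.3,0,0,0],[0,-0.003,-0.3,0,0,0]],
])

```text
time_s: 7.6
ee_pos: [555.9, 261.2, 200.3]
ee_rot: [0.0, 0.998, 0.062, -0.0]
ft_force: [-0.5, 0.8, -0.4]
opening: 11.7
finger_force: 25.0
```

```bash
python3 - <<'E'
from snap import *
s=telemetry.observe();print(s['ee_pos'],s['ee_rot'],s['opening'],s['ft_force'])
p=s['ee_pos'];y=2*np.arctan2(s['ee_rot'][2],s['ee_rot'][1]);d=np.array([552-p[0],-156.5-p[1]])
print('dx',d@[np.cos(y),np.sin(y)]/500,'dy',d@[np.sin(y),-np.cos(y)]/500,'wz',-(24.2-np.degrees(y))/180)
E
```

```text
[555.89899642 261.15743483 200.25961943] [ 9.85564063e-05  9.98086622e-01  6.18304050e-02 -2.94597575e-04] 11.665812877341143 [-0.54638765  0.78385859 -0.3661361 ]
dx -0.11083644889347874 dy 0.8279655921340786 wz -0.09505686052951202
```

step_arm([
  [[-0.01,0.03,0,0,0,-0.003],[-0.03,0.09,0,0,0,-0.01],[-0.058,0.17,0,0,0,-0.018],[-0.088,0.26,0,0,0,-0.028],[-0.12,0.35,0,0,0,-0.038],[-0.15,0.44,0,0,0,-0.048],[-0.18,0.53,0,0,0,-0.058],[-0.211,0.62,0,0,0,-0.068],[-0.24,0.705,0,0,0,-0.077],[-0.266,0.78,0,0,0,-0.085],[-0.285,0.838,0,0,0,-0.09],[-0.297,0.873,0,0,0,-0.094],[-0.302,0.887,0,0,0,-0.095],[-0.302,0.887,0,0,0,-0.095],[-0.302,0.887,0,0,0,-0.095],[-0.302,0.887,0,0,0,-0.095]],
])

```text
time_s: 9.6
ee_pos: [461.1, -196.8, 200.6]
ee_rot: [-0.0, 0.978, 0.21, 0.0]
ft_force: [0.3, 0.1, -0.6]
opening: 11.6
finger_force: 25.0
```

```bash
python3 - <<'E'
from snap import *
s=telemetry.observe();print(s['time_s'],s['ee_pos'],s['ee_rot'],s['opening'],s['ft_force'])
im,c=snap('wrist','w6')
cv2.imwrite('pics/w6s.png',cv2.resize(im[:,:,::-1],(784,588),interpolation=2));print(proj(c,[552,-156.5,28])*1.4)
E
```

```text
9.6 [ 461.12731527 -196.82579791  200.63819316] [-3.68677361e-05  9.77696547e-01  2.10022520e-01  4.49573571e-05] 11.603306079365995 [ 0.32164058  0.07068113 -0.56116148]
[397.83483624 145.60244487]
```

View pics/w6s.png

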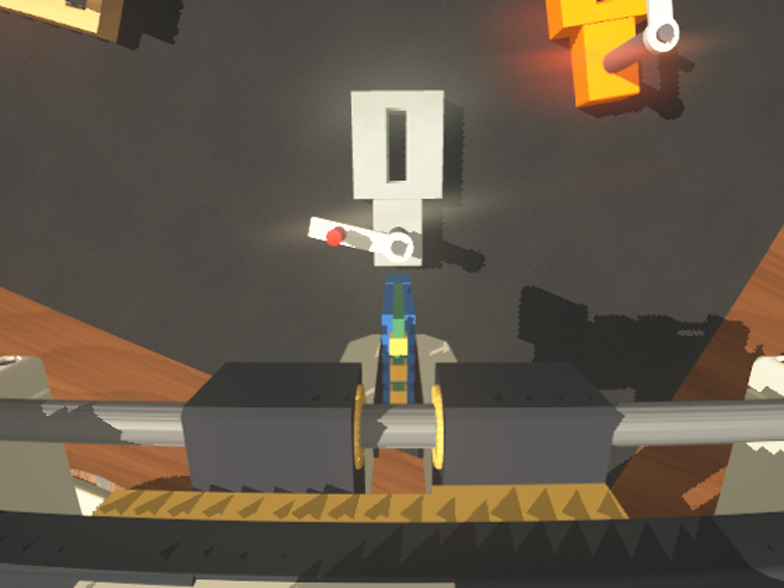

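The view shows the jig squarely aligned with the tool: block corners at (351,91), (444,91), (443,198) and (354,198). The slot is at (397,145), and the held module is in line at x≈398. I'll refine the numbers.

```bash
python3 - <<'E'
from snap import *
import sys;sys.path.insert(0,'.')
from jig import feats
im,c=load('w6');f=feats('w6',(235,55,335,145))
s=telemetry.observe();p=s['ee_pos'];y=2*np.arctan2(s['ee_rot'][2],s['ee_rot'][1])
X=np.array([np.cos(y),np.sin(y)]);Y=np.array([np.sin(y),-np.cos(y)])
def loc(w):d=w[:2]-p[:2];return (d@X).round(1),(d@Y).round(1)
print('yaw',np.degrees(y));print('slot',f['slot'],f['size'],loc(plane(c,f['slot'],28)))
for u in f['slotbox']:print(loc(plane(c,u,28)))
g=cv2.cvtColor(im,cv2.COLOR_BGR2GRAY)
for r in(75,90,105,120,135):
    row=np.nonzero(g[r,240:330]>120)[0]+240;e=(row.min()-.5,row.max()+.5);hole=[x for x in range(row.min(),row.max()) if g[r,x]<=120]
    a=[loc(plane(c,(x,r),28)) for x in e];print(r,e,a,'mid',(a[0][1]+a[1][1])/2,'slot',[loc(plane(c,(x,r),28))[1] for x in (hole[0]-.5,hole[-1]+.5)] if hole else '')
col=[np.nonzero(g[40:150,x]>120)[0]+40 for x in(260,268,300,308)]
for x,k in zip((260,268,300,308),col):print(x,k.min(),k.max(),loc(plane(c,(x,k.min()-.5),28)),loc(plane(c,(x,k.max()+.5),28)))
for u in((398,347),(398,372),(398,284)):print('mod',u,loc(plane(c,(u[0]/1.4,u[1]/1.4),p[2]+31.5)))
P=[tri([(load(t)[1],q[:2])for t,q in ()]) ] if 0 else 0
E
```

```text
yaw 24.243755907294346
slot (283.0, 104.0) (14.0, 50.0) (np.float64(99.5), np.float64(-0.8))
(np.float64(73.1), np.float64(-8.6))
(np.float64(125.0), np.float64(-8.2))
(np.float64(125.0), np.float64(6.7))
(np.float64(73.1), np.float64(6.9))
75 (np.float64(250.5), np.float64(316.5)) [(np.float64(129.1), np.float64(-35.4)), (np.float64(129.1), np.float64(34.9))] mid -0.25 slot 
90 (np.float64(250.5), np.float64(316.5)) [(np.float64(114.0), np.float64(-35.7)), (np.float64(113.9), np.float64(35.2))] mid -0.25 slot [np.float64(-6.7), np.float64(6.2)]
105 (np.float64(250.5), np.float64(316.5)) [(np.float64(98.5), np.float64(-36.1)), (np.float64(98.5), np.float64(35.6))] mid -0.25 slot [np.float64(-6.8), np.float64(6.3)]
120 (np.float64(251.5), np.float64(315.5)) [(np.float64(82.7), np.float64(-35.4)), (np.float64(82.7), np.float64(34.9))] mid -0.25 slot [np.float64(-6.8), np.float64(6.3)]
135 (np.float64(251.5), np.float64(315.5)) [(np.float64(66.7), np.float64(-35.8)), (np.float64(66.6), np.float64(35.3))] mid -0.25 slot 
260 64 141 (np.float64(140.6), np.float64(-25.1)) (np.float64(59.6), np.float64(-26.5))
268 64 149 (np.float64(140.5), np.float64(-16.6)) (np.float64(50.8), np.float64(-17.7))
300 64 149 (np.float64(140.5), np.float64(17.2)) (np.float64(50.7), np.float64(18.2))
308 64 149 (np.float64(140.6), np.float64(25.7)) (np.float64(50.8), np.float64(27.2))
mod (398, 347) (np.float64(14.7), np.float64(0.4))
mod (398, 372) (np.float64(5.2), np.float64(0.4))
mod (398, 284) (np.float64(37.1), np.float64(0.4))jig.py:11: RuntimeWarning: Mean of empty slice.
  ys,xs=np.nonzero(red);out['red']=(xs.mean()+x0,ys.mean()+y0,len(xs))
  ret = ret.dtype.type(ret / rcount)
```

The slot lies 99.8 mm ahead and -0.5 mm across, with the yaw aligned, and the module sits centred in the fingers. I move over the slot and descend to just above its mouth.

step_arm([
  [[0.01,0,0,0,0,0],[0.035,0,0,0,0,0],[0.07,0,0,0,0,0],[0.11,0,0,0,0,0],[0.15,0,0,0,0,0],[0.18,-0.0009,0,0,0,0],[0.195,-0.0009,0.01,0,0,0],[0.1996,-0.0009,0.03,0,0,0],[0.1996,-0.0009,0.07,0,0,0],[0.1996,-0.0009,0.12,0,0,0],[0.1996,-0.0009,0.17,0,0,0],[0.1996,-0.0009,0.21,0,0,0],[0.1996,-0.0009,0.235,0,0,0],[0.1996,-0.0009,0.245,0,0,0],[0.1996,-0.0009,0.245,0,0,0],[0.1996,-0.0009,0.245,0,0,0]],
])

```text
time_s: 11.65
ee_pos: [552.5, -156.5, 79.2]
ee_rot: [0.0, 0.978, 0.21, 0.001]
ft_force: [-0.5, -0.2, 0.1]
opening: 11.8
finger_force: 25.0
```

```bash
python3 - <<'E'
from snap import *
s=telemetry.observe();print(s['time_s'],s['ee_pos'],s['ee_rot'],s['opening'],s['ft_force'])
snap('side','s7');im,c=load('s7');im2,_=snap('wrist','w7')
A=cv2.resize(im[280:380,210:320],(550,500),interpolation=2);
cv2.imwrite('pics/s7c.png',A);print(proj(c,[552,-156.5,28]))
E
```

```text
11.65 [ 552.50585449 -156.48374475   79.17226033] [4.56343633e-04 9.77803954e-01 2.09520243e-01 6.97705346e-04] 11.797326766238392 [-0.45327487 -0.17687602  0.08227851]
[273.6159887  320.61609499]
```

View pics/s7c.png

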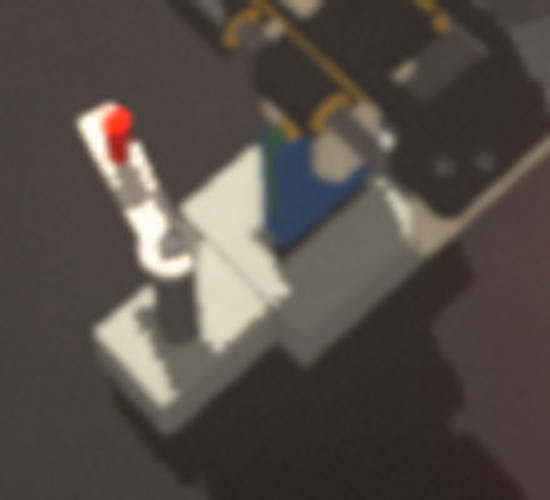

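The side view shows the module standing over the slot, with its near end at (270,235) in line with the jig and the keeper clear. I insert slowly and watch the force.

step_arm([
  [[0,0,0.005,0,0,0],[0,0,0.01,0,0,0],[0,0,0.014,0,0,0],[0,0,0.018,0,0,0],[0,0,0.022,0,0,0],[0,0,0.026,0,0,0],[0,0,0.026,0,0,0]],
])

```text
time_s: 12.62
ee_pos: [551.6, -156.2, 64.9]
ee_rot: [-0.0, 0.978, 0.21, -0.0]
ft_force: [-0.2, -0.1, -1.5]
opening: 11.9
finger_force: 25.0
```

step_arm([
  [[0,0,0.005,0,0,0],[0,0,0.01,0,0,0],[0,0,0.015,0,0,0],[0,0,0.019,0,0,0],[0,0,0.022,0,0,0],[0,0,0.0245,0,0,0],[0,0,0.0245,0,0,0],[0,0,0.0245,0,0,0]],
])

```text
time_s: 13.62
ee_pos: [551.8, -156.2, 52.9]
ee_rot: [0.0, 0.978, 0.21, 0.0]
ft_force: [-0.8, -0.2, -0.5]
opening: 11.6
finger_force: 25.0
```

Still no contact, so I feel for the floor in 0.5 mm steps.

step_arm([
  [[0,0,0.001,0,0,0],[0,0,0.002,0,0,0],[0,0,0.003,0,0,0],[0,0,0.003,0,0,0],[0,0,0.003,0,0,0]],
])

```text
time_s: 14.25
ee_pos: [551.8, -156.2, 51.4]
ee_rot: [-0.0, 0.978, 0.21, -0.0]
ft_force: [-0.3, 0.3, -1.9]
opening: 11.6
finger_force: 25.0
```

step_arm([
  [[0,0,0.001,0,0,0],[0,0,0.002,0,0,0],[0,0,0.002,0,0,0],[0,0,0.002,0,0,0]],
])

```text
time_s: 14.75
ee_pos: [551.9, -156.2, 51.2]
ee_rot: [0.0, 0.978, 0.21, 0.0]
ft_force: [-4.0, 1.5, 7.0]
opening: 12.1
finger_force: 25.0
```

The floor is felt at TCP z 51.2 with a 7 N reaction, against 51.5 expected. I relax the preload, release and retreat straight up.

step_arm([
  [[0,0,-0.001,0,0,0],[0,0,-0.001,0,0,0],[0,0,-0.001,0,0,0],[0,0,-0.001,0,0,0]],
], gripper=0.35)

```text
time_s: 15.25
ee_pos: [551.8, -156.2, 50.8]
ee_rot: [-0.0, 0.978, 0.21, -0.0]
ft_force: [0.5, -0.5, 0.5]
opening: 32.2
finger_force: 0.0
```

step_arm([
  [[0,0,-0.01,0,0,0],[0,0,-0.05,0,0,0],[0,0,-0.1,0,0,0],[0,0,-0.16,0,0,0],[0,0,-0.22,0,0,0],[-0.05,0,-0.26,0,0,0],[-0.12,0,-0.28,0,0,0],[-0.18,0,-0.28,0,0,0],[-0.2,0,-0.28,0,0,0],[-0.2,0,-0.28,0,0,0],[-0.2,0,-0.28,0,0,0]],
])

```text
time_s: 16.62
ee_pos: [461.3, -196.9, 191.2]
ee_rot: [0.0, 0.978, 0.21, 0.0]
ft_force: [0.7, -0.7, -0.1]
opening: 32.5
finger_force: 0.0
```

```bash
python3 - <<'E'
from snap import *
s=telemetry.observe();print(s['time_s'],s['q'].round(3),s['ee_pos'],s['ee_rot'],s['opening'],s['ft_force'])
im,c=snap('wrist','w8');cv2.imwrite('pics/w8c.png',cv2.resize(im[30:200,200:360,::-1],(560,595),interpolation=2))
hsv=cv2.cvtColor(im,cv2.COLOR_RGB2HSV);m=((hsv[...,0]<8)|(hsv[...,0]>172))&(hsv[...,1]>150)&(hsv[...,2]>80)
m[:,:200]=0;m[:,330:]=0;m[250:]=0;ys,xs=np.nonzero(m);print(len(xs),xs.mean(),ys.mean(),plane(c,(xs.mean(),ys.mean()),105))
E
```

```text
16.625 [-0.506 -0.125  1.794  0.     1.472  0.642] [ 461.27157883 -196.87410152  191.1827313 ] [3.87311724e-05 9.77767323e-01 2.09692597e-01 2.72867486e-04] 32.5327153560962 [ 0.65454166 -0.6591447  -0.13760803]
91 236.4065934065934 171.71428571428572 [ 478.38422784 -145.13368952  105.        ]
```

View pics/w8c.png

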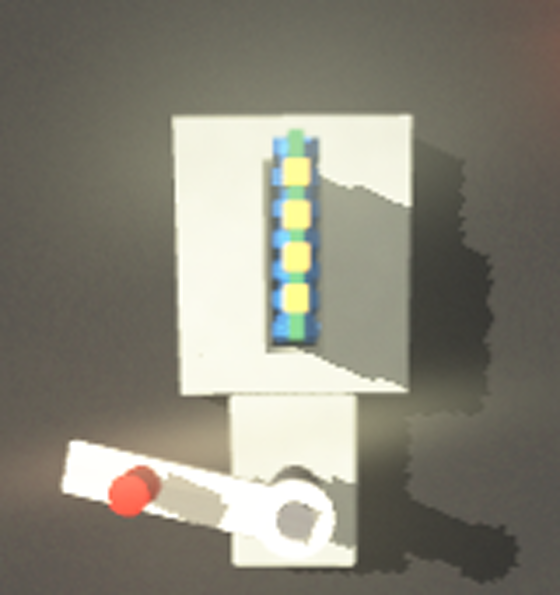

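The module stands in the slot with its four brass pads up, and the keeper and pin (pin top at (130,492) in the crop) are untouched. Now I go above the pin, turned so the fingers straddle it along its path.

step_arm([
  [[0.0758,-0.0788,0,0,0,-0.05],[0.0758,-0.0788,0,0,0,-0.1],[0.0758,-0.0788,0.04,0,0,-0.15],[0.0758,-0.0788,0.08,0,0,-0.2],[0.0758,-0.0788,0.08,0,0,-0.214],[0.0758,-0.0788,0.08,0,0,-0.214],[0.0758,-0.0788,0.08,0,0,-0.214]],
], gripper=0.35)

```text
time_s: 17.55
ee_pos: [479.5, -145.5, 151.1]
ee_rot: [0.0, 0.854, 0.52, 0.0]
ft_force: [-0.4, -1.2, -0.1]
opening: 32.7
finger_force: 0.0
```

```bash
python3 - <<'E'
from snap import *
s=telemetry.observe();p=s['ee_pos'];y=2*np.arctan2(s['ee_rot'][2],s['ee_rot'][1]);print(s['time_s'],p,np.degrees(y),s['q'].round(2))
im,c=snap('wrist','w9')
hsv=cv2.cvtColor(im,cv2.COLOR_RGB2HSV);m=((hsv[...,0]<8)|(hsv[...,0]>172))&(hsv[...,1]>150)&(hsv[...,2]>80)
n,l,st,ce=cv2.connectedComponentsWithStats(m.astype(np.uint8))
for i in range(1,n):
    if st[i,4]>25:print(st[i],ce[i],plane(c,ce[i],108))
X=np.array([np.cos(y),np.sin(y)]);Y=np.array([np.sin(y),-np.cos(y)])
ja=np.radians(24.2);h=np.array([552,-156.5])-70*np.array([np.cos(ja),np.sin(ja)])
P0=np.array([479.7,-145.4]);print('to pin',(P0-p[:2])@X/500,(P0-p[:2])@Y/500)
th0=np.arctan2(*(P0-h)[::-1])-ja;print('theta0',th0)
for th in np.linspace(th0,0,12):
    w=h+40*np.array([np.cos(ja+th),np.sin(ja+th)])-P0;print(round(th,2),round(w@X/500,4),round(w@Y/500,4))
t=np.array([np.sin(ja),-np.cos(ja)]);print('per mm overshoot',t@X/500,t@Y/500)
E
```

```text
17.55 [ 479.47768801 -145.53107313  151.1054535 ] 62.67227932307405 [-0.4  -0.1   1.84  0.    1.4   0.08]
[279 217  14  20 224] [285.58035714 227.08035714] [ 480.72200362 -144.9486659   108.        ]
to pin 0.00043700721342566364 0.00027465586174603163
theta0 1.357697513367231
1.36 -0.0011 0.0009
1.23 0.0047 0.0089
1.11 0.0095 0.0175
0.99 0.0131 0.0267
0.86 0.0156 0.0362
0.74 0.0169 0.046
0.62 0.0169 0.0559
0.49 0.0158 0.0657
0.37 0.0135 0.0753
0.25 0.0099 0.0845
0.12 0.0053 0.0932
0.0 -0.0003 0.1013
per mm overshoot -0.0012442718491956653 0.0015658184969207637
```

The pin is directly below at (480.2,-145.2). I descend with the fingers astride it, then narrow to about 16 mm without pinching.

step_arm([
  [[0,0,0.03,0,0,0],[0,0,0.07,0,0,0],[0,0,0.1,0,0,0],[0,0,0.106,0,0,0],[0,0,0.106,0,0,0]],
])

```text
time_s: 18.23
ee_pos: [479.0, -145.7, 97.8]
ee_rot: [-0.0, 0.854, 0.52, -0.0]
ft_force: [-0.3, 0.1, 0.9]
opening: 32.4
finger_force: 0.0
```

step_arm([
  [[0,0,0,0,0,0],[0,0,0,0,0,0],[0,0,0,0,0,0]],
], gripper=0.17)

```text
time_s: 18.6
ee_pos: [479.3, -145.8, 98.3]
ee_rot: [0.0, 0.854, 0.52, 0.0]
ft_force: [-0.6, -0.1, -0.0]
opening: 16.1
finger_force: 0.0
```

step_arm([
  [[0.002,0.007,0,0,0,0],[0.0047,0.0149,0,0,0,0],[0.0075,0.019,0,0,0,0],[0.0095,0.0235,0,0,0,0],[0.0115,0.028,0,0,0,0],[0.0131,0.0327,0,0,0,0],[0.0156,0.0422,0,0,0,0],[0.0169,0.052,0,0,0,0],[0.0169,0.0619,0,0,0,0],[0.0158,0.0717,0,0,0,0],[0.0135,0.0813,0,0,0,0],[0.0099,0.0905,0,0,0,0],[0.0076,0.095,0,0,0,0],[0.0053,0.0992,0,0,0,0],[0.0025,0.1033,0,0,0,0],[0,0.106,0,0,0,0],[0,0.106,0,0,0,0],[0,0.106,0,0,0,0]],
])

```text
time_s: 20.85
ee_pos: [526.1, -170.1, 98.0]
ee_rot: [0.0, 0.854, 0.52, 0.0]
ft_force: [0.6, -0.4, 0.0]
opening: 15.8
finger_force: 0.0
```

```bash
cat > pin.py <<'E'
from snap import *
import sys
s=telemetry.observe();print(s['time_s'],s['ee_pos'],s['ft_force'])
ja=np.radians(24.2);h=np.array([552,-156.5])-70*np.array([np.cos(ja),np.sin(ja)])
for cam in sys.argv[2:]:
    im,c=snap(cam,sys.argv[1]+cam)
    hsv=cv2.cvtColor(im,cv2.COLOR_RGB2HSV);m=((hsv[...,0]<8)|(hsv[...,0]>172))&(hsv[...,1]>150)&(hsv[...,2]>80)
    n,l,st,ce=cv2.connectedComponentsWithStats(m.astype(np.uint8))
    for i in range(1,n):
        w=plane(c,ce[i],106)
        if st[i,4]>3 and np.linalg.norm(w[:2]-[515,-160])<60:print(cam,st[i],w.round(1),'theta',np.arctan2(*(w[:2]-h)[::-1])-ja)
E
python3 pin.py a wrist side top
```

```text
20.85 [ 526.14390343 -170.06098587   97.95519838] [ 0.63829071 -0.36763749  0.03455809]
wrist [271 239  18  30 439] [ 524.  -167.4  106. ] theta 0.037355740158389994
side [257 305   6  11  47] [ 523.3 -166.8  106. ] theta 0.05926225294989079
```

The keeper is about 0.04–0.06 rad from closed with no stop force yet. I push on in small steps until the stop is felt.

step_arm([
  [[-0.001,0.0015,0,0,0,0],[-0.002,0.003,0,0,0,0],[-0.003,0.004,0,0,0,0],[-0.003,0.004,0,0,0,0],[-0.003,0.004,0,0,0,0]],
])

```text
time_s: 21.62
ee_pos: [526.6, -171.6, 97.6]
ee_rot: [-0.001, 0.854, 0.52, -0.0]
ft_force: [-3.3, 4.3, 2.6]
opening: 16.2
finger_force: 2.4
```

step_arm([
  [[-0.001,0.0015,0,0,0,0],[-0.0015,0.002,0,0,0,0],[-0.0015,0.002,0,0,0,0],[-0.0015,0.002,0,0,0,0]],
])

```text
time_s: 22.12
ee_pos: [526.7, -171.8, 97.5]
ee_rot: [-0.002, 0.854, 0.521, -0.0]
ft_force: [-5.9, 7.9, 4.4]
opening: 15.8
finger_force: 4.3
```

```bash
python3 pin.py b wrist side
```

```text
22.125 [ 526.71918479 -171.82764447   97.488313  ] [-5.86363933  7.90905281  4.40723962]
wrist [270 238  18  30 443] [ 524.5 -168.3  106. ] theta 0.011851940807561745
side [258 305   6  11  52] [ 523.8 -167.6  106. ] theta 0.036646166844620076
```

The force rose to 10 N with no further motion, so this is the stop. I back off within the slack, open and lift clear.

step_arm([
  [[0.001,-0.003,0,0,0,0],[0.002,-0.007,0,0,0,0],[0.002,-0.007,0,0,0,0]],
])

```text
time_s: 22.6
ee_pos: [525.2, -171.2, 98.0]
ee_rot: [0.0, 0.854, 0.52, 0.0]
ft_force: [0.8, -0.2, -0.1]
opening: 15.7
finger_force: 0.0
```

step_arm([
  [[0,0,0,0,0,0],[0,0,0,0,0,0],[0,0,-0.02,0,0,0],[0,0,-0.08,0,0,0],[0,0,-0.16,0,0,0],[-0.1,0,-0.2,0,0,0.05],[-0.2,0,-0.2,0,0,0.1],[-0.2,0.1,-0.2,0,0,0.15],[-0.2,0.1,-0.2,0,0,0.21],[-0.2,0.1,-0.2,0,0,0.21],[-0.2,0.1,-0.2,0,0,0.21],[-0.2,0.1,-0.2,0,0,0.21]],
], gripper=0.35)

```text
time_s: 24.1
ee_pos: [523.7, -282.5, 198.7]
ee_rot: [0.0, 0.976, 0.217, 0.0]
ft_force: [-0.2, -0.1, 0.2]
opening: 32.9
finger_force: 0.0
```

```bash
python3 pin.py c wrist side top; python3 - <<'E'
from snap import *
a,c=load('cwrist');b,_=load('cside');u=proj(c,[535,-165,60]).astype(int);print(u)
x=max(0,u[0]-80);y=max(0,u[1]-80)
A=cv2.resize(a[y:y+150,x:x+160],(400,375));B=cv2.resize(b[130:380,180:400],(400,375))
cv2.imwrite('pics/fin.png',np.hstack([A,B]))
E
```

```text
24.1 [ 523.7327839  -282.47509859  198.70024254] [-0.17699966 -0.0554938   0.16755693]
wrist [163 152   7   8  14] [ 527.1 -168.2  106. ] theta -0.010058550494623064
top [374 254   6   3  17] [ 524.  -167.9  106. ] theta 0.027863575401018026
[182 142]
```

View pics/fin.png

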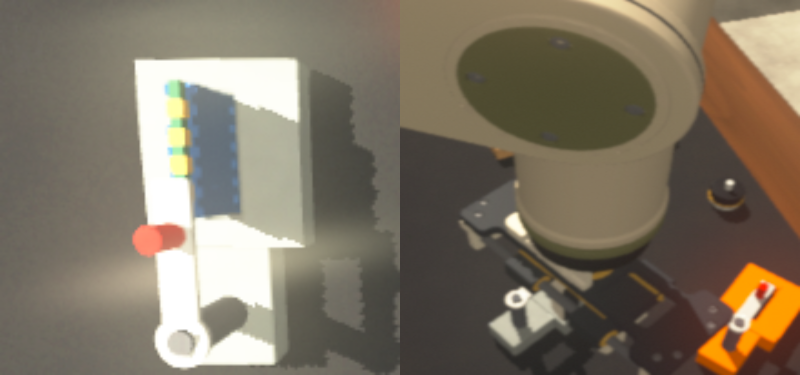

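The last view shows the keeper bar lying straight over the module's near end (bar from (183,340) to (180,180)). The module is upright in the slot and the arm is clear.

```bash
python3 -c "
from plant import job;print(job.job_done())"
```

```text
the job is handed in; nothing more can be done
None
```

The blue module stands on the floor of the grey jig's slot, pads up, and its keeper is at the stop over the module's end; I handed the job in at about 24 s of the 61 s allowed, with no verdict shown.

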